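Pair each drawn-up syringe with its drug container in the induction drug tray

TASK

Set out the induction drug tray: lay each drawn-up syringe in the lane straight in front of the container it was filled from - the 20 ml (largest) syringe in front of the tall vial, the 10 ml in front of the plastic saline ampoule, the 5 ml in front of the middle-sized vial and the 2 ml (smallest) in front of the short vial. Every syringe lies level with its barrel down in the notches of both rails, nozzle away from the containers and finger flange just behind the rear rail. Leave the containers standing in their wells and do not disturb the other things on the worktop.

Things in the scene. Friction and masses are not known exactly. Their poses are not given: they have to be found in the camera images.
- tray: Grey drug tray 212 x 228 mm, rim 12 high, fixed. Origin: middle of its underside; x along the lanes to the wells, y across. Lanes at y = -81, -27, 27, 81. Two rails, 6 thick, at x = -43 (front) and 3 (rear): in each lane a notch, floor 14 wide at z = 10, flaring to 28 at the rail top z = 22; tray floor z = 4. A laid syringe: barrel underside at z = 10, flange's back face near x = 14 (8 to 25).
- tray_wells (a point): Middle of the row of four square wells of the tray, at tray x = 82, y = 0, z = 22 (top of the well block, which spans x = 61 to 103); same axes as the tray. One well behind each lane (y = -81, -27, 27, 81), 32 x 32 mm, 18 mm deep, floor at z = 4; each holds one container.
- vial_tall: Tall glass vial, the largest, 29 mm wide, 66 mm high, standing in one of the wells; source of the 20 ml syringe. Origin: centre of its underside, z up.
- saline_ampoule: Frosted plastic ampoule with a flat twist-off tab on top and no cap, 24 mm wide, 92 mm high, standing in one of the wells; source of the 10 ml syringe. Origin: centre of its underside, z up.
- vial_mid: Middle-sized glass vial, 25 mm wide, 52 mm high, standing in one of the wells; source of the 5 ml syringe. Origin: centre of its underside, z up.
- vial_short: Short glass vial, 18 mm wide, 38 mm high, standing in one of the wells; source of the 2 ml syringe. Origin: centre of its underside, z up.
- syringe_20_mid (a point): 20 ml syringe, the largest: 146 mm long, barrel 22 mm thick, finger flange 42 mm wide with its back face 32 mm from this point towards the thumb disc, barrel from there 88 mm forwards, 34 g. Starts flat on the worktop, nozzle within 35 degrees of pointing at the robot side (-x). Point: on the barrel axis, half-way along; +y to the thumb disc, -y to the nozzle, z up.
- syringe_10_mid (a point): 10 ml syringe: 124 mm long, barrel 17 mm thick, finger flange 36 mm wide with its back face 30 mm from this point towards the thumb disc, about 25 g. Starts flat on the worktop, nozzle within 35 degrees of pointing at the robot side (-x). Point: on the barrel axis, half-way along; +y to the thumb disc, -y to the nozzle, z up.
- syringe_5_mid (a point): 5 ml syringe: 106 mm long, barrel 14 mm thick, finger flange 29 mm wide with its back face 23 mm from this point towards the thumb disc, about 22 g. Starts flat on the worktop, nozzle within 35 degrees of pointing at the robot side (-x). Point: on the barrel axis, half-way along; +y to the thumb disc, -y to the nozzle, z up.
- syringe_2_mid (a point): 2 ml syringe, the smallest: 96 mm long, barrel 11 mm thick, finger flange 24 mm wide with its back face 24 mm from this point towards the thumb disc, barrel from there 60 mm forwards, 12 g. Starts flat on the worktop, nozzle within 35 degrees of pointing at the robot side (-x). Point: on the barrel axis, half-way along; +y to the thumb disc, -y to the nozzle, z up.
Not all that is in view belongs to the job. Leave any orange or red look-alike of the vial_mid alone.

How it is judged (in metres and radians):
At the end, for the whole second after the job is handed in: Each syringe rests in the lane of its own container (within 10 mm), in both notches (height within 4 mm), level within 0.10 rad, along the lane within 0.15 rad, nozzle away from the containers, flange within 13 mm of its place behind the rear rail, at rest; containers upright in their wells (((y of syringe_20_mid in the frame of tray between -0.091 and -0.071 m and y of vial_tall in the frame of tray between -0.093 and -0.069 m) or (y of syringe_20_mid in the frame of tray between -0.037 and -0.017 m and y of vial_tall in the frame of tray between -0.039 and -0.015 m) or (y of syringe_20_mid in the frame of tray between 0.017 and 0.037 m and y of vial_tall in the frame of tray between 0.015 and 0.039 m) or (y of syringe_20_mid in the frame of tray between 0.071 and 0.091 m and y of vial_tall in the frame of tray between 0.069 and 0.093 m)) and x of syringe_20_mid in the frame of tray between -0.029 and -0.003 m and z of syringe_20_mid in the frame of tray between 0.017 and 0.025 m and angle between syringe_20_mid's own y axis and vertical between 1.4708 and 1.6708 rad and angle between the y axis of each of syringe_20_mid, syringe_10_mid, syringe_5_mid, syringe_2_mid and the x axis of tray, either way round below 0.15 rad and y of vial_tall in the frame of syringe_20_mid above 0.05 m and x of vial_tall in the frame of tray between 0.07 and 0.094 m and z of each of vial_tall, saline_ampoule, vial_mid, vial_short in the frame of tray below 0.008 m and angle between each of vial_tall, saline_ampoule, vial_mid, vial_short's own z axis and vertical below 0.15 rad and linear speed of each of syringe_20, syringe_10, syringe_5, syringe_2 below 0.02 m/s and ((y of syringe_10_mid in the frame of tray between -0.091 and -0.071 m and y of saline_ampoule in the frame of tray between -0.093 and -0.069 m) or (y of syringe_10_mid in the frame of tray between -0.037 and -0.017 m and y of saline_ampoule in the frame of tray between -0.039 and -0.015 m) or (y of syringe_10_mid in the frame of tray between 0.017 and 0.037 m and y of saline_ampoule in the frame of tray between 0.015 and 0.039 m) or (y of syringe_10_mid in the frame of tray between 0.071 and 0.091 m and y of saline_ampoule in the frame of tray between 0.069 and 0.093 m)) and x of syringe_10_mid in the frame of tray between -0.027 and -0.001 m and z of syringe_10_mid in the frame of tray between 0.0145 and 0.0225 m and angle between syringe_10_mid's own y axis and vertical between 1.4708 and 1.6708 rad and y of saline_ampoule in the frame of syringe_10_mid above 0.05 m and x of saline_ampoule in the frame of tray between 0.07 and 0.094 m and ((y of syringe_5_mid in the frame of tray between -0.091 and -0.071 m and y of vial_mid in the frame of tray between -0.093 and -0.069 m) or (y of syringe_5_mid in the frame of tray between -0.037 and -0.017 m and y of vial_mid in the frame of tray between -0.039 and -0.015 m) or (y of syringe_5_mid in the frame of tray between 0.017 and 0.037 m and y of vial_mid in the frame of tray between 0.015 and 0.039 m) or (y of syringe_5_mid in the frame of tray between 0.071 and 0.091 m and y of vial_mid in the frame of tray between 0.069 and 0.093 m)) and x of syringe_5_mid in the frame of tray between -0.02 and 0.006 m and z of syringe_5_mid in the frame of tray between 0.013 and 0.021 m and angle between syringe_5_mid's own y axis and vertical between 1.4708 and 1.6708 rad and y of vial_mid in the frame of syringe_5_mid above 0.05 m and x of vial_mid in the frame of tray between 0.07 and 0.094 m and ((y of syringe_2_mid in the frame of tray between -0.091 and -0.071 m and y of vial_short in the frame of tray between -0.093 and -0.069 m) or (y of syringe_2_mid in the frame of tray between -0.037 and -0.017 m and y of vial_short in the frame of tray between -0.039 and -0.015 m) or (y of syringe_2_mid in the frame of tray between 0.017 and 0.037 m and y of vial_short in the frame of tray between 0.015 and 0.039 m) or (y of syringe_2_mid in the frame of tray between 0.071 and 0.091 m and y of vial_short in the frame of tray between 0.069 and 0.093 m)) and x of syringe_2_mid in the frame of tray between -0.021 and 0.005 m and z of syringe_2_mid in the frame of tray between 0.0114 and 0.0194 m and angle between syringe_2_mid's own y axis and vertical between 1.4708 and 1.6708 rad and y of vial_short in the frame of syringe_2_mid above 0.05 m and x of vial_short in the frame of tray between 0.07 and 0.094 m); the robot touches nothing.
It fails at once if one of the other things on the worktop is knocked away (moved more than 20 mm) (distance of any of airway, tape, needle_carton from where it was at the start of the episode above 0.02 m).
It fails at once if a container is lifted out of its well or tipped over (z of any of vial_tall, saline_ampoule, vial_mid, vial_short in the frame of tray above 0.02 m or angle between any of vial_tall, saline_ampoule, vial_mid, vial_short's own z axis and vertical above 0.5 rad).
It also fails if it takes over 96 s, if anything falls off the work surface, if the arm or the gripper's body presses on something with over 40 N, if the wrist force passes 120 N, or if a joint passes its speed limit or range.

ROBOT

A 6-joint arm with a two-finger parallel gripper is mounted at the origin on a cart in front of the work surface, level with it; the furniture and walls round the work are solid. World frame = base frame: x ahead of the robot, y to its left, z up, the work surface at z = 0. Lengths are in mm, angles in rad, forces in N, time in s.
With the tool pointing down it reaches from about 300 to 1000 mm from the base axis. Payload 5.1 kg.
Tool frame: the origin (TCP) lies at the centre of the arm's flange, where the gripper is bolted on; the fingertips stand 190 mm ahead of it and the grasp point (between the pads) lies 171 mm ahead of it (finger_overhang is the z of the fingertips in the tool frame, in mm); z points along the fingers, y is the line along which they close (so a half turn about z gives the same grasp; the last joint's range is limited). The gripper opens to 95 mm and grips with 3 to 60 N. Pads are 20 mm wide; open, the fingers measure 119 mm over their backs; the gripper's body (75 mm by 180 mm) begins 59 mm behind the grasp point.
Start: joints at [1.081, 0.124, 1.65, -0, 1.367, -0.083], TCP at [257.207, 596.935, 404.756] pointing down, gripper open.
Joint ranges: [-2.61, 2.61], [-1.02, 2.33], [0.03, 2.71], [-1.35, 4.49], [0.32, 2.68], [-2.91, 2.91]. Speed limits (rad/s): [2.57, 2.57, 3.14, 3.14, 3.14, 3.14].

INTERFACE

Orientations are given as a unit quaternion [w, x, y, z].
In Python, from workcell import get_state, camera, camera_info, close_job, look_for, masks_of, place_of, finger_overhang gives the robot as it stands.
- The arm moves only by the tool arm_command, never from a script. Its argument "commands" is a list of rows, each a list of 3 entries, a list of its own where there are three numbers: the shift along the world's x, y, z in cm, then the turn, a rotation vector about the world's x, y, z in rad, then the opening in per cent of the stroke, from 0 (shut) to 100 (fully open). In form: [[[dx, dy, dz], [rx, ry, rz], grip], ...]. A call has 1 to 20 rows; each row is the pose to reach, as a shift and turn from the pose commanded when the call began; what a row does not reach only later rows make up. A row lasts 1/10 s, in which the tool goes at most 50 mm and 8.59 degrees, less where a joint would pass 70% of its speed; a pose out of reach is approached as far as the arm can. A call with a gripper value outside its range is refused whole. The fingers move at their own pace and stop on an object; "squeeze" is the grip in N (left out, the last holds). Time passes only in rows, so rows that repeat a pose let the fingers close. It gives the time, the measured TCP pose, the force, the opening and the grip force at its end, in the units of the state.
- get_state(): the state, without advancing time (a new reading comes with each control period).
- camera(name): name is "scene" or "top" or "wrist"; returns the picture (400x640x3 uint8, red, green, blue); there is no depth.
- camera_info(name): a dict with "fovy" (degrees; the focal length in pixels is half the picture's height over the tangent of half this angle, whatever the lens; pixels are square), "cx", "cy" (the principal point, pixels), "D" ([k1, k2, p1, p2, k3] as OpenCV has them; the pictures are not rectified), "world_from_camera" (4x4, takes a point from camera to world coordinates); the wrist camera has in their place "mount" (4x4, takes a point from camera to tool coordinates, whose origin is the TCP and whose axes are the flange's). Camera axes: x right, y down, z forward; pixel columns grow to the right and rows downward; lengths in mm; the calibration is good to about 2 mm. A picture is of the moment at which its call begins: read the wrist's pose just before it. camera_info takes no time and is no camera call.
- close_job(): hands the job in; it is judged then, once.
Trained networks look in the newest picture that a camera, given by its name, has taken for a name from the list of things; names that differ only in an ending like _2 or _b are one class to them, and where a whole thing is asked for, a point or a joint stands for the part that bears it (a point fixed in the world has none). Each returns a list of dicts, best first, with "score" (0 to 1); they miss things now and then, are a little off and sometimes report something else, mostly with a low value. They report only what shows in the picture. A call takes as long as a camera call. They do not tell look-alikes from the thing itself.
- look_for(camera, query): "uv" ([column, row] in pixels, amid what is visible of it).
- masks_of(camera, query): "pixels" (400x640 bool, what is visible of it) and "uv" ([column, row] in pixels, amid what is visible of it).
- place_of(camera, query): "uv" ([column, row] in pixels: a listed point, or the origin of a listed thing).
The state is a dict: "time": time; "q": joint angles; "qd": joint speeds; "joint_torque": joint torques, N m; "ee_pos": TCP position; "tcp_rot": TCP orientation; "ft_force": force on the tool from outside, world axes, zero at the start; "torque": the same for the moment, N m; "width": finger opening in mm; "finger_force": force on a finger pad.
Only numpy, scipy, OpenCV 4.12 (cv2) and the standard library are available. Lean on these libraries where they do the work, as an engineer would, in place of code of your own. Each camera call takes 0.05 s, during which the arm holds its last target. There are 200 camera calls.

## Working session

There is one attempt and no reset: what is moved stays moved. The work goes in short steps, Python scripts to look and compute and a tool call to move; the robot and the scene stay as the last step left them, time stands still between calls to the robot, and variables do not carry over. Pictures are saved under pics/ and viewed, at most 14 in all, crops included, and the job is handed in when it is done.

Besides the shell and the picture viewer there is one more tool, called after "Request:" as name(argument=value, ...) on one line, values as JSON. arm_command: Moves the arm, as the interface text tells. Its arguments: {"type":"object","properties":{"commands":{"type":"array","items":{"type":"array"}},"squeeze":{"type":"number"}},"required":["commands"]}

```bash
mkdir -p pics; ls
cat > h.py <<'E'
import numpy as np, cv2
from workcell import *
def K(i):
    f=200/np.tan(np.radians(i["fovy"])/2); return np.array([[f,0,i["cx"]],[0,f,i["cy"]],[0,0,1.]])
from scipy.spatial.transform import Rotation as R
def pose(name,st=None):
    i=camera_info(name)
    if name!="wrist": return i,np.array(i["world_from_camera"])
    st=st or get_state(); T=np.eye(4); q=st["tcp_rot"]; T[:3,:3]=R.from_quat([q[1],q[2],q[3],q[0]]).as_matrix(); T[:3,3]=st["ee_pos"]
    return i,T@np.array(i["mount"])
def w(name,uv,z,st=None):
    i,T=pose(name,st); p=cv2.undistortPoints(np.array([[uv]],float),K(i),np.array(i["D"],float))[0,0]
    d=T[:3,:3]@[p[0],p[1],1]; o=T[:3,3]; return (o+d*(z-o[2])/d[2])
def snap(name,f):
    im=camera(name); cv2.imwrite("pics/"+f,im[:,:,::-1]); return im
E
python3 - <<'E'
from h import *
print(get_state())
for c in ("scene","top"):
    snap(c,c+"0.png"); i=camera_info(c); print(c,i["fovy"],np.array(i["world_from_camera"]).round(2).tolist())
    for n,z in [("tray",0),("tray_wells",22),("vial_tall",4),("saline_ampoule",4),("vial_mid",4),("vial_short",4),("syringe_20_mid",11),("syringe_10_mid",8.5),("syringe_5_mid",7),("syringe_2_mid",5.5)]:
        print(n,[(round(r["score"],2),np.round(r["uv"]).tolist(),w(c,r["uv"],z).round().tolist()) for r in place_of(c,n)[:4]])
print(camera_info("wrist"))
E
```

```text
pics
{'time': 0.0, 'q': array([ 1.08141411e+00,  1.24482242e-01,  1.65166569e+00, -9.12013590e-06,
        1.36745689e+00, -8.25903597e-02]), 'qd': array([ 0.00046682, -0.00095922, -0.00275285, -0.00090552, -0.00042552,
       -0.00062827]), 'joint_torque': array([ 1.35052815e-03, -4.17584217e+01, -3.59945297e+01,  7.75818690e-02,
        4.88532695e-02, -1.51901163e-04]), 'ee_pos': array([257.08711565, 596.7277483 , 403.50635176]), 'tcp_rot': array([-2.79536515e-04,  2.01995406e-01,  9.79385952e-01, -9.66481140e-04]), 'ft_force': array([ 0.59000771, -0.10667191,  0.27711092]), 'torque': array([0.02937101, 0.04902955, 0.01300644]), 'finger_force': 0.0, 'width': 95.23392830397806}
scene 50.26929633089336 [[0.92, -0.24, 0.32, 281.77], [-0.39, -0.59, 0.71, -681.41], [0.02, -0.77, -0.63, 604.48], [0.0, 0.0, 0.0, 1.0]]
tray [(0.9, [339.0, 222.0], [581.0, -84.0, 0.0])]
tray_wells [(0.94, [375.0, 206.0], [662.0, -89.0, 22.0])]
vial_tall [(0.63, [382.0, 221.0], [663.0, -120.0, 4.0]), (0.45, [311.0, 320.0], [436.0, -290.0, 4.0]), (0.27, [375.0, 204.0], [676.0, -66.0, 4.0])]
saline_ampoule [(0
[... 1327 characters left out ...]
5.0], [664.0, -73.0, 8.0])]
syringe_5_mid [(0.63, [226.0, 250.0], [457.0, 180.0, 7.0]), (0.44, [334.0, 200.0], [577.0, -79.0, 7.0])]
syringe_2_mid [(0.53, [229.0, 190.0], [604.0, 180.0, 6.0])]
{'fovy': 64.8089901116078, 'cx': 320.0233363253673, 'cy': 198.96650731195703, 'D': array([-0.04412795,  0.        ,  0.        ,  0.        ,  0.        ]), 'mount': array([[ 6.83658537e-04, -9.70888816e-01, -2.39529621e-01,
         6.65638456e+01],
       [ 9.99999660e-01,  7.74388824e-04, -2.84671030e-04,
         3.93532478e-01],
       [ 4.61872980e-04, -2.39529345e-01,  9.70889015e-01,
         2.09806246e+01],
       [ 0.00000000e+00,  0.00000000e+00,  0.00000000e+00,
         1.00000000e+00]])}
```

View pics/top0.png

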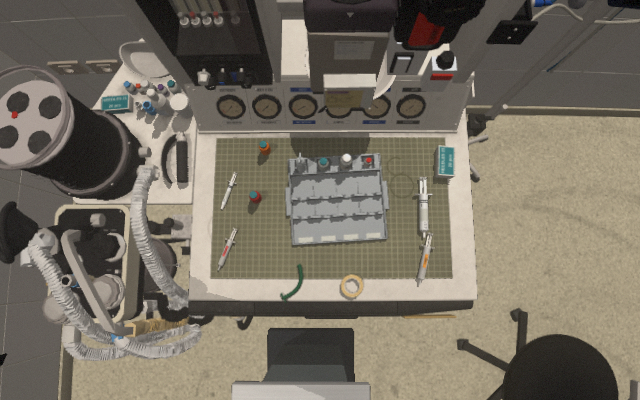

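View pics/scene0.png

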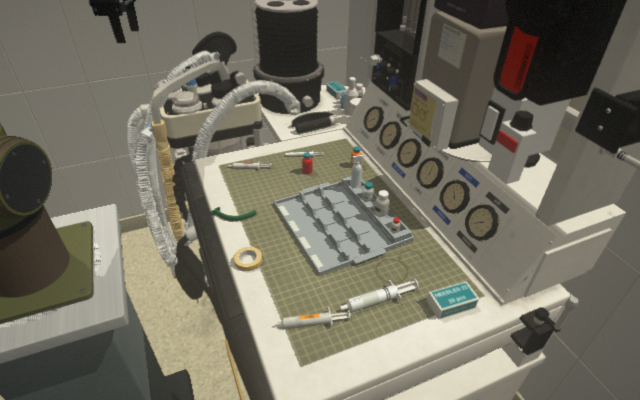

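The 20 ml syringe is at top(424,208), the 10 ml at (424,257), the 5 ml at (226,250) and the 2 ml at (229,190). From left to right the wells hold the ampoule (298,165), the teal-capped vial (323,162), the white-capped vial (346,160) and the red-capped vial (368,162).

Candidates for vial_mid are the one in the well at (323,162) and the loose orange and red look-alikes at (265,147) and (255,197). I choose the one in the well and will check it close up.

Request:
arm_command(commands=[[[28, -66, 0], [0, 0, 0.407], 60], [[28, -66, 0], [0, 0, 0.407], 60], [[28, -66, 0], [0, 0, 0.407], 60], [[28, -66, 0], [0, 0, 0.407], 60], [[28, -66, 0], [0, 0, 0.407], 60], [[28, -66, 0], [0, 0, 0.407], 60], [[28, -66, 0], [0, 0, 0.407], 60], [[28, -66, 0], [0, 0, 0.407], 60], [[28, -66, 0], [0, 0, 0.407], 60], [[28, -66, 0], [0, 0, 0.407], 60], [[28, -66, 0], [0, 0, 0.407], 60], [[28, -66, 0], [0, 0, 0.407], 60], [[28, -66, 0], [0, 0, 0.407], 60], [[28, -66, 0], [0, 0, 0.407], 60], [[28, -66, 0], [0, 0, 0.407], 60], [[28, -66, 0], [0, 0, 0.407], 60], [[28, -66, 0], [0, 0, 0.407], 60], [[28, -66, 0], [0, 0, 0.407], 60], [[28, -66, 0], [0, 0, 0.407], 60], [[28, -66, 0], [0, 0, 0.407], 60]], squeeze=12)

```text
time: 3.1
ee_pos: [537.0, -61.9, 404.9]
tcp_rot: [0.0, -0.001, 1.0, 0.0]
ft_force: [0.1, 0.5, 0.2]
width: 57.3
finger_force: 0.0
```

Run:
```python
from h import *
st=get_state(); print(st["time"],st["ee_pos"].round(1),st["tcp_rot"].round(4),st["width"])
im=snap("wrist","w1.png"); c="wrist"
for n,z in [("tray",0),("tray_wells",22),("vial_tall",4),("saline_ampoule",4),("vial_mid",4),("vial_short",4)]:
    print(n,[(round(r["score"],2),np.round(r["uv"]).tolist(),w(c,r["uv"],z).round(1).tolist()) for r in place_of(c,n)[:4]])
```

```text
3.1 [537.  -61.9 404.9] [ 2.e-04 -1.e-03  1.e+00  0.e+00] 57.26754266301559
tray [(0.79, [302.0, 212.0], [583.1, -85.3, 0.0])]
tray_wells [(0.81, [304.0, 278.0], [662.7, -82.7, 22.0])]
vial_tall []
saline_ampoule [(0.63, [508.0, 230.0], [606.1, 181.4, 4.0])]
vial_mid [(0.57, [454.0, 212.0], [581.3, 107.0, 4.0])]
vial_short [(0.68, [506.0, 230.0], [604.8, 177.3, 4.0]), (0.58, [122.0, 94.0], [438.2, -295.0, 4.0])]
```

View pics/w1.png

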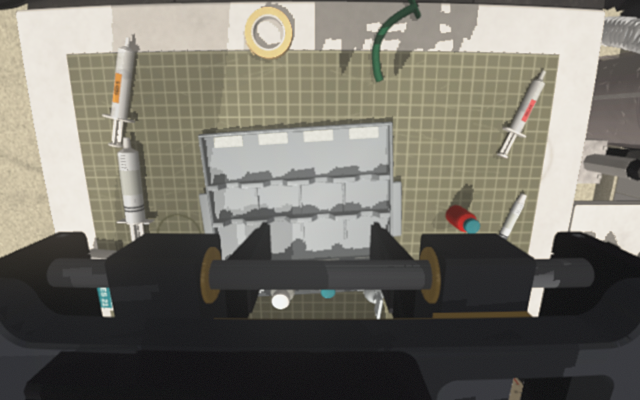

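The wrist view is turned half round: image down is +x and right is +y. The tray spans columns 202–392 with its front edge at rows 133→120, and the fingers hide the wells. I'll move a little further in to see the whole tray, and crop the containers from a new scene picture.

Request:
arm_command(commands=[[[5.0, -2, 0], [0, 0, 0], 60], [[5.0, -2, 0], [0, 0, 0], 60], [[5.0, -2, 0], [0, 0, 0], 60], [[5.0, -2, 0], [0, 0, 0], 60]])

```text
time: 3.85
ee_pos: [587.0, -83.0, 405.0]
tcp_rot: [-0.0, -0.0, 1.0, 0.0]
ft_force: [-0.1, -0.2, 0.4]
width: 57.1
finger_force: 0.0
```

Run:
```python
from h import *
st=get_state(); print(st["ee_pos"].round(1))
im=snap("wrist","w2.png"); c="wrist"
cv2.imwrite("pics/w2c.png",cv2.resize(im[20:240,160:440,::-1],None,fx=2.7,fy=2.7,interpolation=cv2.INTER_CUBIC))
for n,z in [("tray",0),("tray_wells",22)]:
    print(n,[(round(r["score"],2),np.round(r["uv"]).tolist(),w(c,r["uv"],z,st).round(1).tolist()) for r in place_of(c,n)[:4]])
s=cv2.imread("pics/scene0.png"); cv2.imwrite("pics/s0c.png",cv2.resize(s[140:260,270:430],None,fx=4,fy=4,interpolation=cv2.INTER_CUBIC))
```

```text
[587. -83. 405.]
tray [(0.7, [322.0, 175.0], [584.8, -81.0, 0.0]), (0.33, [136.0, 48.0], [436.7, -294.1, 0.0])]
tray_wells [(0.73, [323.0, 241.0], [662.4, -78.9, 22.0]), (0.71, [344.0, 237.0], [657.2, -53.7, 22.0])]
```

View pics/s0c.png

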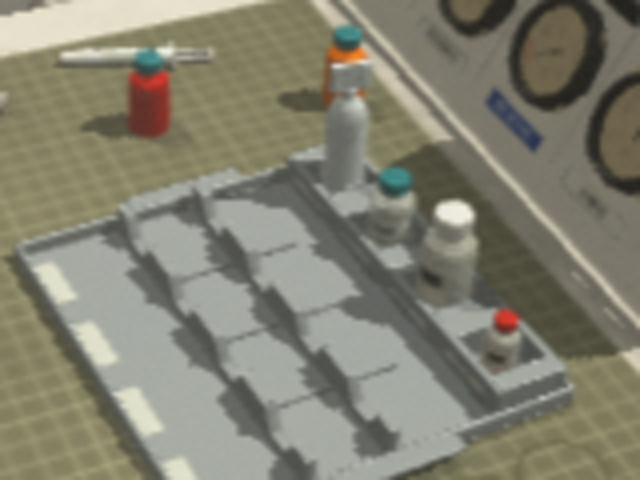

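View pics/w2c.png

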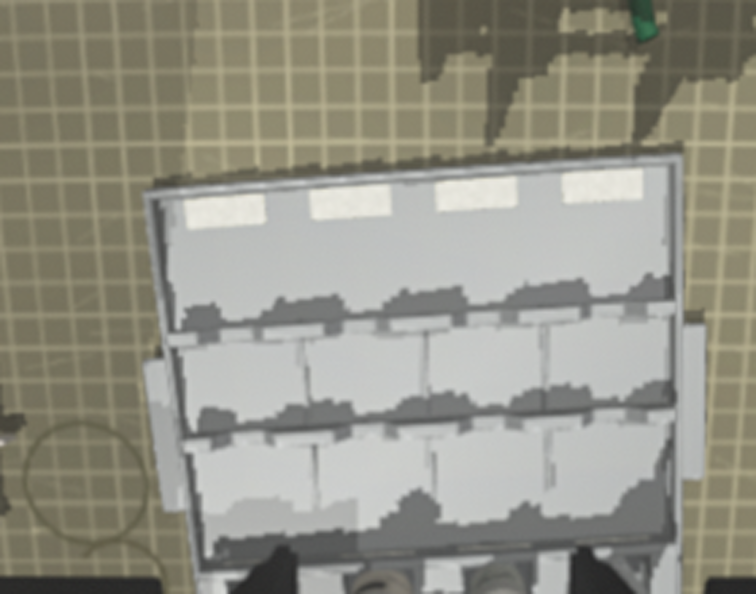

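The crop shows the order from +y to −y: ampoule, teal-capped mid vial (the real one; the red and orange ones stand loose), white-capped tall vial, red-capped short vial. The tray's front corners are at crop (148,190) and (682,152), and the lane labels at (226,211), (350,202), (476,193) and (601,185).

Run:
```python
from h import *
st=get_state()
f=lambda u,v,z:w("wrist",[u/2.7+160,v/2.7+20],z,st).round(1)
a,b=f(148,190,12),f(682,152,12);print("corners",a,b,np.linalg.norm(a-b),-np.arctan2((b-a)[0],(b-a)[1]))
L=[f(*p,4) for p in((226,211),(350,202),(476,193),(601,185))];print(L,-np.arctan2((L[3]-L[0])[0],(L[3]-L[0])[1]))
# rail walls: lane dividers front rail line ends (170,340)-(672,308) top z22
a2,b2=f(170,338,22),f(672,308,22);print("front rail",a2,b2,-np.arctan2((b2-a2)[0],(b2-a2)[1]))
a3,b3=f(185,443,22),f(672,414,22);print("rear rail",a3,b3)
yaw=.07;c,s=np.cos(yaw),np.sin(yaw);M=np.array([[c,-s],[s,c]])
print("origin from corners",(a+b)[:2]/2+M@[106,0],"labels",np.mean(L,0)[:2],"rails",(a2+b2+a3+b3)[:2]/4+M@[20,0])
```

```text
corners [ 485.8 -202.1   12. ] [470.6  20.9  12. ] 223.51742661367592 0.0680561693438649
[array([ 494. , -171.5,    4. ]), array([ 490.5, -118. ,    4. ]), array([486.8, -64.2,   4. ]), array([483.3, -10.8,   4. ])] 0.06648556010840878
front rail [ 546.8 -193.8   22. ] [534.1  17.9  22. ] 0.05991874167315595
rear rail [ 592.1 -190.4   22. ] [579.1  20.8  22. ]
origin from corners [583.94040603 -83.18605818] labels [488.65  -91.125] rails [582.97602001 -84.97614305]
```

Tray origin is about (583.5, −84.5) with yaw 0.067. Next I measure the syringes from this view.

```bash
cat >> h.py <<'E'
def syr(c,n,z):
    st=get_state(); camera(c)
    P=[(round(r["score"],2),np.round(r["uv"]).tolist(),w(c,r["uv"],z,st)[:2].round(1).tolist()) for r in place_of(c,n)[:3]]
    print(c,n,"place",P)
    for r in masks_of(c,n)[:3]:
        vs,us=np.nonzero(r["pixels"])
        if len(us)<20: continue
        i,T=pose(c,st); p=cv2.undistortPoints(np.c_[us,vs].astype(float)[:,None],K(i),np.array(i["D"],float))[:,0]
        d=np.c_[p,np.ones(len(p))]@T[:3,:3].T; X=(T[:3,3]+d*((z-T[2,3])/d[:,2])[:,None])[:,:2]
        m=X.mean(0); e=np.linalg.eigh(np.cov((X-m).T))[1][:,1]; e*=np.sign(e[0]); t=(X-m)@e
        print("  mask",round(r["score"],2),len(us),"len",round(np.ptp(t)),"mid",(m+e*(t.max()+t.min())/2).round(1),"yaw",round(np.arctan2(e[1],e[0]),3),"uv",us.min(),us.max(),vs.min(),vs.max())
E
python3 - <<'E'
from h import *
for n,z in (("syringe_20_mid",11),("syringe_10_mid",8.5),("syringe_5_mid",7),("syringe_2_mid",5.5)):
    syr("wrist",n,z)
E
```

```text
wrist syringe_20_mid place [(0.75, [143.0, 156.0], [559.8, -295.1]), (0.67, [384.0, 231.0], [654.5, -2.9]), (0.29, [295.0, 236.0], [660.1, -114.5])]
  mask 0.96 2265 len 148 mid [ 562.5 -293.9] yaw -0.015 uv 129 163 94 217
wrist syringe_10_mid place [(0.71, [135.0, 48.0], [438.6, -290.8])]
  mask 0.89 1616 len 114 mid [ 443.  -294.4] yaw -0.253 uv 116 147 0 103
  mask 0.29 30901 len 251 mid [567.7 -85.8] yaw -1.563 uv 213 421 78 259
wrist syringe_5_mid place [(0.86, [542.0, 70.0], [460.4, 173.2])]
  mask 0.62 1097 len 107 mid [461.  176.4] yaw -0.367 uv 519 567 25 114
wrist syringe_2_mid place [(0.77, [529.0, 190.0], [602.6, 178.5])]
  mask 0.57 675 len 94 mid [602.5 177.8] yaw -0.33 uv 510 547 155 224
```

Request:
arm_command(commands=[[[-2.82, -21.14, -8], [0, 0, -0.015], 60], [[-2.82, -21.14, -10], [0, 0, -0.015], 60], [[-2.82, -21.14, -10], [0, 0, -0.015], 60], [[-2.82, -21.14, -10], [0, 0, -0.015], 60], [[-2.82, -21.14, -10], [0, 0, -0.015], 60], [[-2.82, -21.14, -10], [0, 0, -0.015], 60], [[-2.82, -21.14, -14], [0, 0, -0.015], 60], [[-2.82, -21.14, -17], [0, 0, -0.015], 60], [[-2.82, -21.14, -19], [0, 0, -0.015], 60], [[-2.82, -21.14, -20.5], [0, 0, -0.015], 60], [[-2.82, -21.14, -21.2], [0, 0, -0.015], 60], [[-2.82, -21.14, -21.2], [0, 0, -0.015], 60], [[-2.82, -21.14, -21.2], [0, 0, -0.015], 5], [[-2.82, -21.14, -21.2], [0, 0, -0.015], 5], [[-2.82, -21.14, -21.2], [0, 0, -0.015], 5], [[-2.82, -21.14, -21.2], [0, 0, -0.015], 5], [[-2.82, -21.14, -21.2], [0, 0, -0.015], 5], [[-2.82, -21.14, -21.2], [0, 0, -0.015], 5]], squeeze=12)

```text
time: 6.4
ee_pos: [559.1, -294.6, 193.2]
tcp_rot: [0.0, 0.007, 1.0, -0.0]
ft_force: [-0.7, 0.5, 2.0]
width: 21.5
finger_force: 12.0
```

The 20 ml syringe is gripped (width 21.5). I carry it to the tall vial's lane (−27).

Request:
arm_command(commands=[[[0, 0, 3], [0, 0, 0], 5], [[0, 0, 5.5], [0, 0, 0], 5], [[0.63, 4, 6], [0, 0, 0.04], 5], [[0.63, 8, 6], [0, 0, 0.082], 5], [[0.63, 12, 6], [0, 0, 0.082], 5], [[0.63, 16, 6], [0, 0, 0.082], 5], [[0.63, 18.17, 6], [0, 0, 0.082], 5], [[0.63, 18.17, 6], [0, 0, 0.082], 5], [[0.63, 18.17, 6], [0, 0, 0.082], 5], [[0.63, 18.17, 4], [0, 0, 0.082], 5], [[0.63, 18.17, 2.5], [0, 0, 0.082], 5], [[0.63, 18.17, 1.6], [0, 0, 0.082], 5], [[0.63, 18.17, 1.15], [0, 0, 0.082], 5], [[0.63, 18.17, 1.1], [0, 0, 0.082], 5], [[0.63, 18.17, 1.1], [0, 0, 0.082], 5]])

```text
time: 7.9
ee_pos: [565.5, -113.1, 203.9]
tcp_rot: [0.0, -0.033, 0.999, -0.0]
ft_force: [-0.0, 0.3, 0.1]
width: 21.6
finger_force: 12.0
```

Run:
```python
from h import *
im=snap("top","t2.png"); cv2.imwrite("pics/t2c.png",cv2.resize(im[130:270,260:440,::-1],None,fx=4,fy=4,interpolation=cv2.INTER_CUBIC))
im=snap("scene","s2.png"); cv2.imwrite("pics/s2c.png",cv2.resize(im[140:340,250:430,::-1],None,fx=3,fy=3,interpolation=cv2.INTER_CUBIC))
```

```text
(no output)
```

View pics/s2c.png

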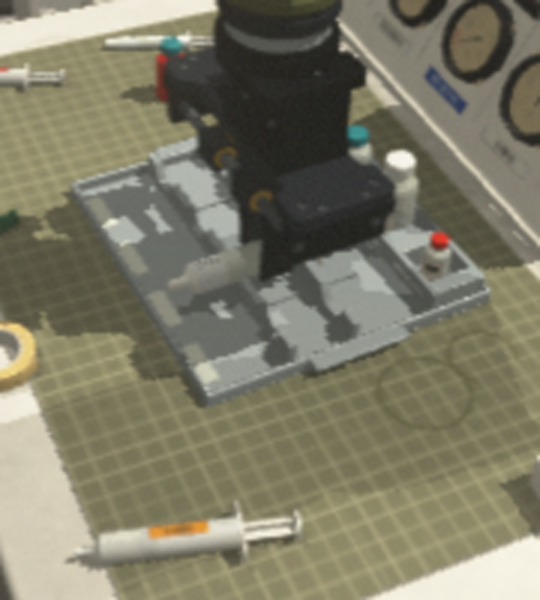

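The 20 ml syringe is over lane −27, its nozzle at (178,283) just by that lane's label. I release it and go on to the 10 ml.

Request:
arm_command(commands=[[[0, 0, 0], [0, 0, 0], 40], [[0, 0, 0], [0, 0, 0], 40], [[0, 0, 0], [0, 0, 0], 40], [[0, 0, 3], [0, 0, 0], 40], [[0, 0, 7], [0, 0, 0], 40], [[-13.1, -17.92, 8], [0, 0, -0.32], 55], [[-13.1, -17.92, 8], [0, 0, -0.32], 55], [[-13.1, -17.92, 8], [0, 0, -0.32], 55], [[-13.1, -17.92, 8], [0, 0, -0.32], 55], [[-13.1, -17.92, 8], [0, 0, -0.32], 55], [[-13.1, -17.92, 8], [0, 0, -0.32], 55], [[-13.1, -17.92, 8], [0, 0, -0.32], 55]])

```text
time: 9.2
ee_pos: [434.2, -292.0, 283.9]
tcp_rot: [0.0, 0.127, 0.992, 0.0]
ft_force: [0.9, -0.2, 0.4]
width: 52.4
finger_force: 0.0
```

Run:
```python
from h import *
print(get_state()["ee_pos"].round(1))
syr("top","syringe_20_mid",21);syr("top","syringe_10_mid",8.5)
im=snap("top","t3.png"); cv2.imwrite("pics/t3c.png",cv2.resize(im[130:280,260:460,::-1],None,fx=4,fy=4,interpolation=cv2.INTER_CUBIC))
```

```text
[ 434.2 -292.   283.9]
top syringe_20_mid place [(0.76, [350.0, 206.0], [561.4, -115.4])]
  mask 0.55 521 len 146 mid [ 568.7 -112.7] yaw 0.058 uv 342 355 173 233
top syringe_10_mid place []
  mask 0.7 159 len 40 mid [ 673.3 -106.8] yaw -0.203 uv 340 351 154 169
  mask 0.21 7253 len 248 mid [574.1 -85. ] yaw -1.428 uv 286 388 153 245
```

View pics/t3c.png

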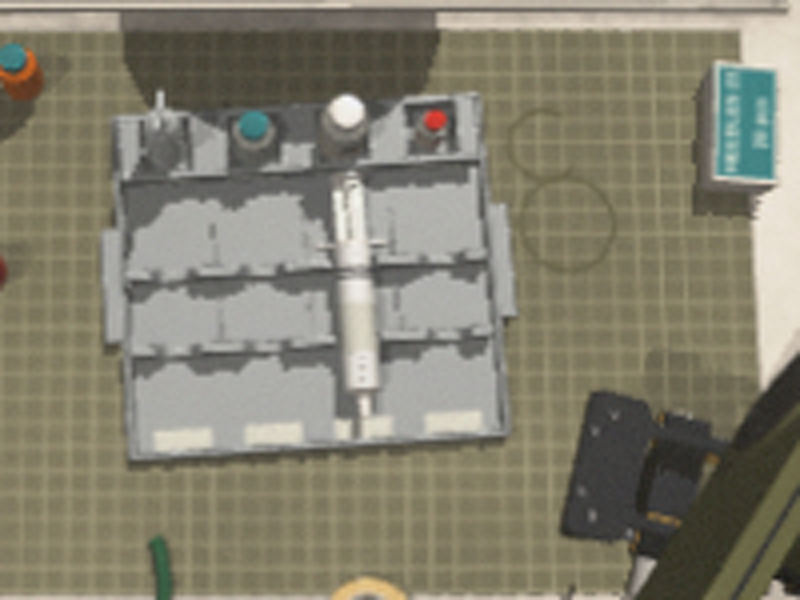

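The 20 ml syringe is seated in front of the white-capped tall vial, flange at (357,245) just behind the rear rail. Now I pick the 10 ml.

Request:
arm_command(commands=[[[0, 0, -4], [0, 0, 0], 55], [[0, 0, -7], [0, 0, 0], 55], [[0, 0, -8.5], [0, 0, 0], 55], [[0, 0, -9.1], [0, 0, 0], 55], [[0, 0, -9.1], [0, 0, 0], 55], [[0, 0, -9.1], [0, 0, 0], 3], [[0, 0, -9.1], [0, 0, 0], 3], [[0, 0, -9.1], [0, 0, 0], 3], [[0, 0, -9.1], [0, 0, 0], 3], [[0, 0, -9.1], [0, 0, 0], 3], [[0, 0, -9.1], [0, 0, 0], 3], [[0, 0, -9.1], [0, 0, 0], 3]])

```text
time: 10.75
ee_pos: [434.4, -292.1, 193.1]
tcp_rot: [0.0, 0.126, 0.992, -0.0]
ft_force: [-0.4, 0.5, 2.3]
width: 16.1
finger_force: 12.0
```

Request:
arm_command(commands=[[[0, 0, 4], [0, 0, 0], 3], [[0, 0, 8], [0, 0, 0], 3], [[12.38, 28.7, 8], [0, 0, 0.32], 3], [[12.38, 28.7, 8], [0, 0, 0.32], 3], [[12.38, 28.7, 8], [0, 0, 0.32], 3], [[12.38, 28.7, 8], [0, 0, 0.32], 3], [[12.38, 28.7, 8], [0, 0, 0.32], 3], [[12.38, 28.7, 8], [0, 0, 0.32], 3], [[12.38, 28.7, 8], [0, 0, 0.32], 3], [[12.38, 28.7, 8], [0, 0, 0.32], 3], [[12.38, 28.7, 8], [0, 0, 0.32], 3], [[12.38, 28.7, 8], [0, 0, 0.32], 3], [[12.38, 28.7, 5], [0, 0, 0.32], 3], [[12.38, 28.7, 3], [0, 0, 0.32], 3], [[12.38, 28.7, 1.8], [0, 0, 0.32], 3], [[12.38, 28.7, 1.15], [0, 0, 0.32], 3], [[12.38, 28.7, 1.1], [0, 0, 0.32], 3], [[12.38, 28.7, 1.1], [0, 0, 0.32], 3]])

```text
time: 12.55
ee_pos: [558.5, -5.3, 204.6]
tcp_rot: [0.001, -0.033, 0.999, -0.0]
ft_force: [-0.4, 0.7, -0.1]
width: 16.4
finger_force: 12.0
```

Request:
arm_command(commands=[[[0, 0, 0], [0, 0, 0], 36], [[0, 0, 0], [0, 0, 0], 36], [[0, 0, 0], [0, 0, 0], 36], [[0, 0, 3], [0, 0, 0], 36], [[0, 0, 7], [0, 0, 0], 36], [[-10.77, 18.44, 8], [0, 0, -0.434], 45], [[-10.77, 18.44, 8], [0, 0, -0.434], 45], [[-10.77, 18.44, 8], [0, 0, -0.434], 45], [[-10.77, 18.44, 8], [0, 0, -0.434], 45], [[-10.77, 18.44, 8], [0, 0, -0.434], 45], [[-10.77, 18.44, 8], [0, 0, -0.434], 45], [[-10.77, 18.44, 8], [0, 0, -0.434], 45], [[-10.77, 18.44, 8], [0, 0, -0.434], 45]])

```text
time: 13.85
ee_pos: [451.0, 178.8, 283.9]
tcp_rot: [0.0, 0.183, 0.983, -0.0]
ft_force: [-0.3, 0.3, 0.7]
width: 42.8
finger_force: 0.0
```

Run:
```python
from h import *
print(get_state()["ee_pos"].round(1))
syr("top","syringe_10_mid",18.5);syr("scene","syringe_5_mid",7);syr("top","syringe_2_mid",5.5)
im=snap("top","t4.png"); cv2.imwrite("pics/t4c.png",cv2.resize(im[130:280,200:400,::-1],None,fx=4,fy=4,interpolation=cv2.INTER_CUBIC))
```

```text
[451.  178.8 283.9]
top syringe_10_mid place [(0.61, [306.0, 206.0], [562.3, -11.1])]
  mask 0.52 356 len 117 mid [564.1  -2.6] yaw 0.077 uv 297 308 181 229
scene syringe_5_mid place [(0.61, [250.0, 165.0], [461.1, 179.9])]
  mask 0.55 236 len 103 mid [458.5 177. ] yaw -0.341 uv 228 270 162 169
top syringe_2_mid place [(0.6, [226.0, 192.0], [599.5, 185.2])]
  mask 0.62 187 len 96 mid [601.2 180.5] yaw -0.326 uv 221 236 173 209
```

View pics/t4c.png

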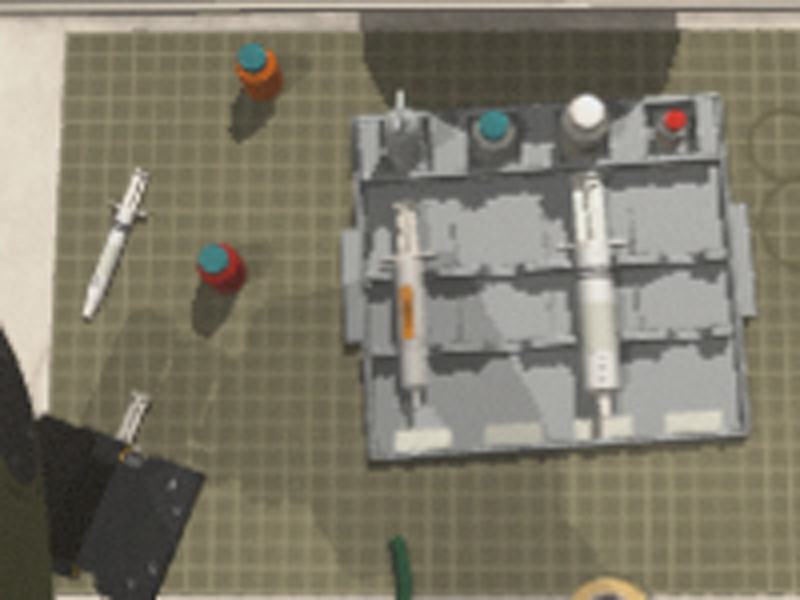

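The 10 ml syringe is seated in front of the ampoule, flange at (410,258) behind the rear rail. The 5 ml is under the gripper.

Request:
arm_command(commands=[[[0, 0, -4], [0, 0, 0], 45], [[0, 0, -7], [0, 0, 0], 45], [[0, 0, -8.5], [0, 0, 0], 45], [[0, 0, -9.1], [0, 0, 0], 45], [[0, 0, -9.1], [0, 0, 0], 45], [[0, 0, -9.1], [0, 0, 0], 1], [[0, 0, -9.1], [0, 0, 0], 1], [[0, 0, -9.1], [0, 0, 0], 1], [[0, 0, -9.1], [0, 0, 0], 1], [[0, 0, -9.1], [0, 0, 0], 1], [[0, 0, -9.1], [0, 0, 0], 1], [[0, 0, -9.1], [0, 0, 0], 1]])

```text
time: 15.55
ee_pos: [450.7, 179.5, 193.3]
tcp_rot: [0.0, 0.182, 0.983, 0.0]
ft_force: [-0.9, 0.0, 3.8]
width: 12.9
finger_force: 12.0
```

Request:
arm_command(commands=[[[0, 0, 4], [0, 0, 0], 1], [[0, 0, 8], [0, 0, 0], 1], [[11.13, -23.83, 8], [0, 0, 0.434], 1], [[11.13, -23.83, 8], [0, 0, 0.434], 1], [[11.13, -23.83, 8], [0, 0, 0.434], 1], [[11.13, -23.83, 8], [0, 0, 0.434], 1], [[11.13, -23.83, 8], [0, 0, 0.434], 1], [[11.13, -23.83, 8], [0, 0, 0.434], 1], [[11.13, -23.83, 8], [0, 0, 0.434], 1], [[11.13, -23.83, 8], [0, 0, 0.434], 1], [[11.13, -23.83, 8], [0, 0, 0.434], 1], [[11.13, -23.83, 8], [0, 0, 0.434], 1], [[11.13, -23.83, 5], [0, 0, 0.434], 1], [[11.13, -23.83, 3], [0, 0, 0.434], 1], [[11.13, -23.83, 1.8], [0, 0, 0.434], 1], [[11.13, -23.83, 1.15], [0, 0, 0.434], 1], [[11.13, -23.83, 1.1], [0, 0, 0.434], 1], [[11.13, -23.83, 1.1], [0, 0, 0.434], 1]])

```text
time: 17.35
ee_pos: [562.1, -58.7, 204.5]
tcp_rot: [0.001, -0.034, 0.999, -0.0]
ft_force: [0.8, -0.3, 0.6]
width: 13.2
finger_force: 12.0
```

Request:
arm_command(commands=[[[0, 0, 0], [0, 0, 0], 34], [[0, 0, 0], [0, 0, 0], 34], [[0, 0, 0], [0, 0, 0], 34], [[0, 0, 3], [0, 0, 0], 34], [[0, 0, 7], [0, 0, 0], 34], [[3.1, 24.04, 8], [0, 0, -0.395], 38], [[3.1, 24.04, 8], [0, 0, -0.395], 38], [[3.1, 24.04, 8], [0, 0, -0.395], 38], [[3.1, 24.04, 8], [0, 0, -0.395], 38], [[3.1, 24.04, 8], [0, 0, -0.395], 38], [[3.1, 24.04, 8], [0, 0, -0.395], 38], [[3.1, 24.04, 8], [0, 0, -0.395], 38], [[3.1, 24.04, 8], [0, 0, -0.395], 38]])

```text
time: 18.65
ee_pos: [592.6, 180.7, 283.5]
tcp_rot: [-0.0, 0.163, 0.987, -0.0]
ft_force: [1.2, -0.1, 0.5]
width: 35.8
finger_force: 0.0
```

Run:
```python
from h import *
print(get_state()["ee_pos"].round(1))
syr("top","syringe_5_mid",17)
im=snap("top","t5.png"); cv2.imwrite("pics/t5c.png",cv2.resize(im[130:280,200:400,::-1],None,fx=4,fy=4,interpolation=cv2.INTER_CUBIC))
```

```text
[592.6 180.7 283.5]
top syringe_5_mid place [(0.67, [324.0, 205.0], [562.7, -52.8])]
  mask 0.78 229 len 103 mid [571.4 -58.2] yaw 0.068 uv 321 329 181 223
```

View pics/t5c.png

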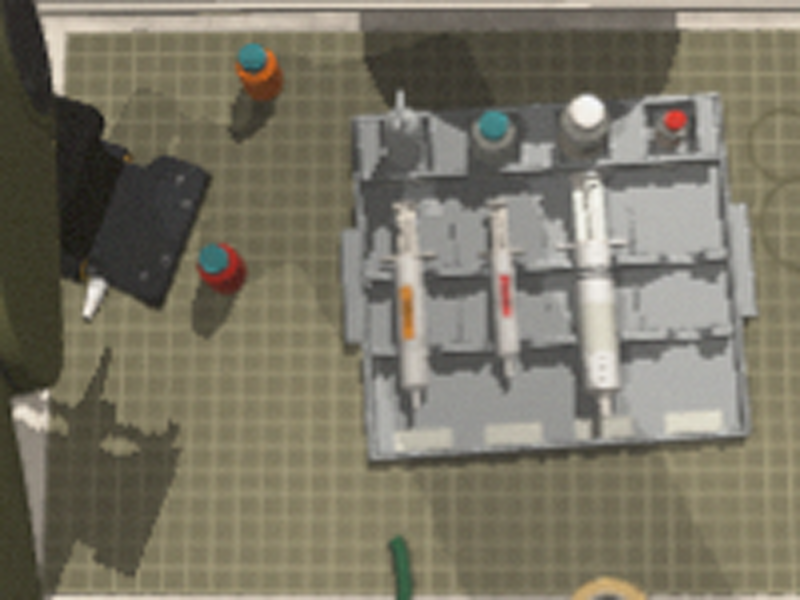

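The 5 ml syringe is seated in front of the teal-capped vial, flange at (500,255). Now I pick the 2 ml.

Request:
arm_command(commands=[[[0, 0, -4], [0, 0, 0], 38], [[0, 0, -7], [0, 0, 0], 38], [[0, 0, -8.5], [0, 0, 0], 38], [[0, 0, -9.2], [0, 0, 0], 38], [[0, 0, -9.2], [0, 0, 0], 38], [[0, 0, -9.2], [0, 0, 0], 0], [[0, 0, -9.2], [0, 0, 0], 0], [[0, 0, -9.2], [0, 0, 0], 0], [[0, 0, -9.2], [0, 0, 0], 0], [[0, 0, -9.2], [0, 0, 0], 0], [[0, 0, -9.2], [0, 0, 0], 0], [[0, 0, -9.2], [0, 0, 0], 0]])

```text
time: 20.05
ee_pos: [593.0, 181.6, 192.3]
tcp_rot: [0.0, 0.163, 0.987, 0.0]
ft_force: [-0.1, 0.0, 3.8]
width: 10.4
finger_force: 12.0
```

Request:
arm_command(commands=[[[0, 0, 4], [0, 0, 0], 0], [[0, 0, 8], [0, 0, 0], 0], [[-6, -3, 12], [0, 0, 0.1], 0], [[-6, -34.81, 13], [0, 0, 0.395], 0], [[-6, -34.81, 13], [0, 0, 0.395], 0], [[-6, -34.81, 13], [0, 0, 0.395], 0], [[-6, -34.81, 13], [0, 0, 0.395], 0], [[-6, -34.81, 13], [0, 0, 0.395], 0], [[-6, -34.81, 13], [0, 0, 0.395], 0], [[-6, -34.81, 13], [0, 0, 0.395], 0], [[-6, -34.81, 13], [0, 0, 0.395], 0], [[-2.38, -34.81, 11], [0, 0, 0.395], 0], [[-2.38, -34.81, 8], [0, 0, 0.395], 0], [[-2.38, -34.81, 6], [0, 0, 0.395], 0], [[-2.38, -34.81, 5], [0, 0, 0.395], 0], [[-2.38, -34.81, 5], [0, 0, 0.395], 0]])

```text
time: 21.65
ee_pos: [568.2, -165.6, 239.6]
tcp_rot: [-0.002, -0.034, 0.999, 0.001]
ft_force: [0.3, 0.1, -0.2]
width: 10.3
finger_force: 12.0
```

Request:
arm_command(commands=[[[0, 0, -1.5], [0, 0, 0], 0], [[0, 0, -2.8], [0, 0, 0], 0], [[0, 0, -3.7], [0, 0, 0], 0], [[0, 0, -3.9], [0, 0, 0], 0], [[0, 0, -3.9], [0, 0, 0], 0], [[0, 0, -3.9], [0, 0, 0], 30], [[0, 0, -3.9], [0, 0, 0], 30], [[0, 0, -3.9], [0, 0, 0], 30], [[0, 0, -1], [0, 0, 0], 30], [[0, 0, 4], [0, 0, 0], 30], [[-25, 0, 20], [0, 0, 0], 30], [[-25, 0, 20], [0, 0, 0], 30], [[-25, 0, 20], [0, 0, 0], 30], [[-25, 0, 20], [0, 0, 0], 30], [[-25, 0, 20], [0, 0, 0], 30], [[-25, 0, 20], [0, 0, 0], 30], [[-25, 0, 20], [0, 0, 0], 30], [[-25, 0, 20], [0, 0, 0], 30]])

```text
time: 23.45
ee_pos: [318.4, -166.5, 442.8]
tcp_rot: [0.002, -0.033, 0.999, -0.001]
ft_force: [-0.1, -0.7, -0.3]
width: 28.5
finger_force: 0.0
```

Run:
```python
from h import *
s=get_state();print(s["ee_pos"].round(1),s["time"])
for n,z in (("syringe_20_mid",21),("syringe_10_mid",18.5),("syringe_5_mid",17),("syringe_2_mid",15.5)): syr("top",n,z)
im=snap("top","t6.png"); a=cv2.resize(im[140:260,270:400,::-1],None,fx=3,fy=3,interpolation=cv2.INTER_CUBIC)
im=snap("scene","s6.png"); b=cv2.resize(im[145:265,265:395,::-1],None,fx=3,fy=3,interpolation=cv2.INTER_CUBIC)
cv2.imwrite("pics/f6.png",np.hstack([a,b]))
```

```text
[ 318.4 -166.5  442.8] 23.45
top syringe_20_mid place [(0.67, [351.0, 202.0], [569.9, -117.2])]
  mask 0.7 61 len 24 mid [ 668.3 -157.3] yaw -0.521 uv 363 370 158 166
  mask 0.56 506 len 148 mid [ 567.6 -112.9] yaw 0.063 uv 343 355 173 234
top syringe_10_mid place [(0.63, [303.0, 204.0], [564.7, -2.7])]
  mask 0.56 324 len 121 mid [561.7  -2.9] yaw 0.069 uv 298 308 181 231
  mask 0.33 154 len 90 mid [ 576.8 -162.7] yaw 0.062 uv 367 373 181 218
top syringe_5_mid place [(0.68, [326.0, 204.0], [565.1, -58.6])]
  mask 0.68 216 len 105 mid [572.4 -57.6] yaw 0.077 uv 320 329 180 223
top syringe_2_mid place [(0.69, [369.0, 201.0], [573.1, -162.2])]
  mask 0.48 189 len 93 mid [ 578.6 -163. ] yaw 0.066 uv 366 373 180 218
```

View pics/f6.png

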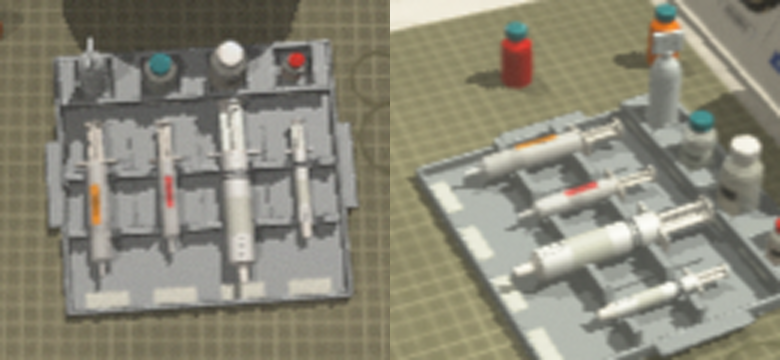

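All four syringes are level in both notches, with flanges just behind the rear rail and each in front of its own container. The measured mids are within 4 mm of their targets, so I hand in.

```bash
python3 -c "
from workcell import close_job
print(close_job())"
```

```text
the job is handed in; nothing more can be done
None
```

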